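# Put the guard key back into its interlock switch and switch on

## Task

Tip the flat guard key up against the stop rail so that it stands upright on its tongue, leaning on the rail. Then carry it over and push its tongue straight down into the slot of the guard switch until it is fully home, and let go; only then throw the toggle lever of the isolator box fully over to its other side. Leave everything else on the bench where it is.

Things in the scene. Friction and masses are not known exactly. Their poses are not given: they have to be found in the camera images.
- key: the guard key: flat grey plastic plate 70 x 50 x 16 thick, a flat steel tongue out of the middle of one end; about 160 g. Starts lying flat, tongue towards the stop rail, about square to it. Origin: underside (as it lies), centre line, at the shoulder where tongue meets plate. Own x lies along it: plate 0 to 70, tongue 0 to -45; y across the 50; z through the 16. Upright = own +x up
- key_tip (a point): centre of the tongue's nose end, 45 mm from the shoulder. The tongue is 24 wide x 5 thick, flush with the plate's underside as it lies (z 0 to 5 of key), with a half-round nose of 2.5 radius, 20 wide. Axes as key
- key_shoulder (a point): centre of the tongue's root at the shoulder, at mid-thickness of the tongue (z 2.5 of key)
- key_top (a point): centre of the plate's free end, 70 mm from the shoulder, at mid-thickness of the plate (z 8 of key). The centre of mass lies about 14 mm from the shoulder on this side
- rail: the stop rail: fixed aluminium angle screwed to the bench, 240 long (own y), upright leg 68 high and 16 thick. Origin: on the bench; the flat upright face the key is tipped against lies 10 mm to own -x of the origin and looks to own -x (roughly towards the robot). A key tipped a little past vertical, plate on the rail, stays leaning there when let go; short of that it falls back
- switch: the guard switch: fixed black block 36 x 64 x 80 high on a dark steel foot plate 80 x 100 x 8. Origin: on the bench under its centre, z up. The slot in its top runs along own y: 28 long x 8 wide, with a flare about 4 mm wide along both long sides, deep enough for the whole 45 mm tongue. The key fits either way round
- slot (a point): centre of the slot's mouth, at the top of the switch, 80 mm above the bench; the key's shoulders rest on the switch top here when it is home. Axes as switch
- plunger (a joint): stiff steel plunger inside the slot, in m: 0 = up (30 mm below the mouth), 0.015 = pushed down by a key that is home. It resists with about 8 N (the key's own weight does not move it) and stays where it is pushed
- lever (a joint): angle of the isolator's toggle lever, rad: 0 = leaning to its box's own -x side, 1.0 = thrown fully over to own +x; stays where it is left, light friction, starts between 0 and 0.15
- lever_base: the isolator: grey box 70 x 50 x 25 fixed to the bench, with a toggle lever. Origin: on the bench under its centre. The lever turns about own y, pivot 22 mm above the origin, and leans 0.5 rad to own -x at joint 0, 0.5 rad to own +x at joint 1.0
- lever_tip (a point): centre of the black ball (26 dia) at the end of the toggle lever, 80 mm from its pivot
- jar: glass screw jar with steel lid, 68 dia x 85 high, bystander; origin under its centre
- meter: black multimeter lying flat, 150 x 78 x 32, bystander; origin under its centre
- wagon: model railway wagon, 160 x 46 x 56 high, bystander; origin under its centre
- screwdriver: screwdriver lying on the bench near the robot, bystander; origin under it
- mug: white mug, 80 dia x 92 high, bystander; origin under its centre
- carton: cardboard carton 130 x 170 x 60, bystander; origin under its centre
- tape: roll of paper tape 100 dia x 24, bystander; origin under its centre
- offcut: plain aluminium plate offcut 60 x 110 x 12, no tongue, bystander; origin under its centre
Mind the look-alikes: they are no part of the job. Leave any yellow look-alike of the lever_base alone.

How it is judged:
By the outcome, as a careful person would: the job done as asked, in the order asked, and still so for the second after the job is handed in, with the robot touching nothing.
It also fails if it takes over 64 s, if anything falls off the work surface, if the arm or the gripper's body presses on something with over 40 N, if the wrist force passes 120 N, or if a joint passes its speed limit or range.

## Robot

A 6-joint arm with a two-finger parallel gripper is mounted at the origin on the work surface. World frame = base frame: x ahead of the robot, y to its left, z up, the work surface at z = 0. Lengths are in m, angles in rad, forces in N, time in s.
With the tool pointing down it reaches from about 0.3 to 0.875 m from the base axis. Payload 6.4 kg.
Tool frame: the origin (TCP) lies between the finger pads; the fingertips stand 17 mm ahead of it and the grasp point (between the pads) lies 2 mm behind it; z points along the fingers, y is the direction in which the jaws open and shut (so a half turn about z gives the same grasp; the last joint's range is limited). The gripper opens to 85 mm and grips with 20 to 120 N. Pads are 22 mm wide; open, the fingers measure 114 mm over their backs; the gripper's body (76 mm by 85 mm) begins 54 mm behind the grasp point. The pads swing forward as they close: fully open they stand 13 mm farther back than shut.
Start: joints at [-1.343, 0.181, 1.607, -0, 1.354, -0.206], TCP at [0.242, -0.522, 0.213] pointing down, gripper open.
Joint ranges: [-2.99, 2.99], [-0.89, 2.07], [0.3, 2.58], [-1.14, 4.28], [0, 2.63], [-3.12, 3.12]. Speed limits (rad/s): [2.57, 2.57, 3.01, 3.14, 3.14, 3.14].

## Interface

Orientations are given as a rotation vector (axis times angle).
In Python, from workcell import manip gives the robot as it stands.
- The arm moves only by the tool jog_arm, never from a script. Its argument "steps" is a list that holds one entry, the list of rows, each a list of 5 numbers: the closure, from 0 (fully open) to 1 (shut), then the shift along the tool's x, y, z in m, then the turn about the tool's z in degrees. A call has 1 to 8 rows; each row shifts and turns the commanded pose from where the row before left it, along the tool's axes as they then stand; what a row does not reach is not made up. A row lasts 1/8 s, in which the tool goes at most 62.5 mm and 10.7 degrees, less where a joint would pass 70% of its speed; a pose out of reach is approached as far as the arm can. A call with a gripper value outside its range is refused whole. The fingers move at their own pace and stop on an object; "squeeze" is the grip in N (left out, the last holds). Time passes only in rows, so rows that do not move let the fingers close. It gives the time, the measured TCP pose, the force and the opening at its end, in the units of the state.
- manip.state(): the state, without advancing time (a new reading comes with each control period).
- manip.grab_frame(name): name is "scene" or "top" or "wrist"; returns (picture, depth): 480x640x3 uint8, blue, green, red; 480x640 float32, m along the optical axis (not along the pixel's ray), 0 where there is no reading.
- manip.camera_params(name): a dict with "camera_matrix" (3x3 intrinsics, pixels), "rvec" (rotation vector, rad) and "tvec" (3), from world to camera coordinates, as OpenCV has them. Camera axes: x right, y down, z forward; pixel columns grow to the right and rows downward; lengths in m; the calibration is good to about 2 mm. A picture is of the moment at which its call begins: read the wrist's pose just before it. camera_params takes no time and is no camera call; for the wrist camera it gives the pose at the moment of the call.
- manip.close_job(): hands the job in, once; it reports no verdict.
The state is a dict: "time": time; "joint_positions": joint angles; "joint_vel": joint speeds; "joint_torque": joint torques, N m; "eef_pos": TCP position; "ee_rot": TCP orientation; "wrist_force": force on the tool from outside, world axes, zero at the start; "torque": the same for the moment, N m; "width": finger opening in m.
Only numpy, scipy, OpenCV 4.12 (cv2) and the standard library are available. Lean on these libraries where they do the work, as an engineer would, in place of code of your own. Each camera call takes 0.05 s, during which the arm holds its last target. There are 200 camera calls.

## Working session

There is one attempt and no reset: what is moved stays moved. The work goes in short steps, Python scripts to look and compute and a tool call to move; the robot and the scene stay as the last step left them, time stands still between calls to the robot, and variables do not carry over. Pictures are saved under pics/ and viewed, about 8 in all and at most 12, crops included, and the job is handed in when it is done.

Besides the shell and the picture viewer there is one more tool, called in YAML: its name, and indented under it one key for each argument. jog_arm: Moves the arm, as the interface text tells. Its arguments: {"type":"object","properties":{"steps":{"type":"array"},"squeeze":{"type":"number"}},"required":["steps"]}

```bash
mkdir -p pics; cat > h.py <<'E'
import numpy as np, cv2
from workcell import manip
def grab(n):
    P=manip.camera_params(n); im,d=manip.grab_frame(n); np.savez(f'{n}.npz',im=im,d=d,K=P['camera_matrix'],r=P['rvec'],t=P['tvec']); return im,d
def load(n):
    return np.load(f'{n}.npz')
def cloud(n):
    f=load(n); K=f['K']; R=cv2.Rodrigues(f['r'])[0]; d=f['d']; v,u=np.mgrid[:480,:640]
    p=np.stack([(u-K[0,2])/K[0,0]*d,(v-K[1,2])/K[1,1]*d,d],-1)
    w=(p-f['t'].ravel())@R; w[d==0]=np.nan; return w
def pj(n,p):
    f=load(n); return cv2.projectPoints(np.array(p,float).reshape(-1,1,3),f['r'],f['t'],f['K'],None)[0].reshape(-1,2)
E
python3 - <<'E'
from h import *
for n in ['scene','top']:
    im,d=grab(n); cv2.imwrite(f'pics/{n}0.png',im)
print(manip.state()); print(manip.camera_params('wrist'))
E
```

```text
{'time': 0.1, 'joint_positions': array([-1.34330341e+00,  1.81478217e-01,  1.60792828e+00,  6.58673437e-06,
        1.35382521e+00, -2.06259128e-01]), 'joint_vel': array([-0.00022976, -0.00240074, -0.00226997,  0.00018913, -0.00123116,
       -0.0003101 ]), 'joint_torque': array([ 5.44780255e-05, -4.45882237e+01, -3.52239203e+01, -2.89629133e-04,
        4.09232540e-03, -7.43180152e-06]), 'eef_pos': array([ 0.24157384, -0.5211923 ,  0.21205804]), 'ee_rot': array([-3.06639891e+00, -6.75652664e-01,  1.72235004e-05]), 'wrist_force': array([-0.56767528, -0.30419644,  0.328352  ]), 'torque': array([ 0.0110974 , -0.07733816,  0.03435275]), 'width': 0.08572432368695519}
{'camera_matrix': array([[406.60931605,   0.        , 325.04274358],
       [  0.        , 406.60931605, 241.26158557],
       [  0.        ,   0.        ,   1.        ]]), 'rvec': array([-2.44489637,  1.56168634,  0.22016547]), 'tvec': array([-0.57349722, -0.03530782,  0.37994212])}
```

View pics/top0.png

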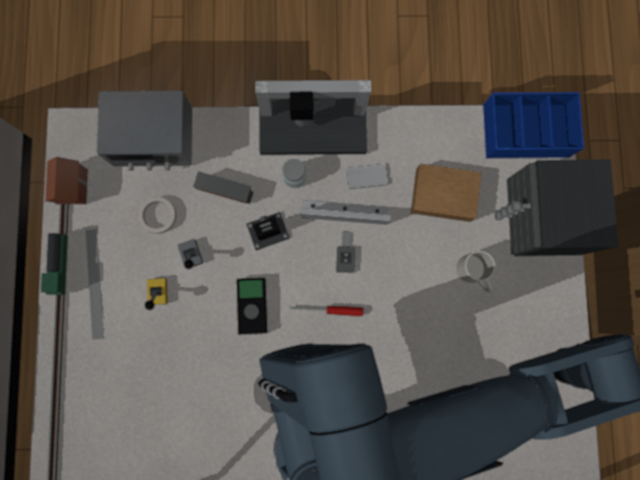

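View pics/scene0.png

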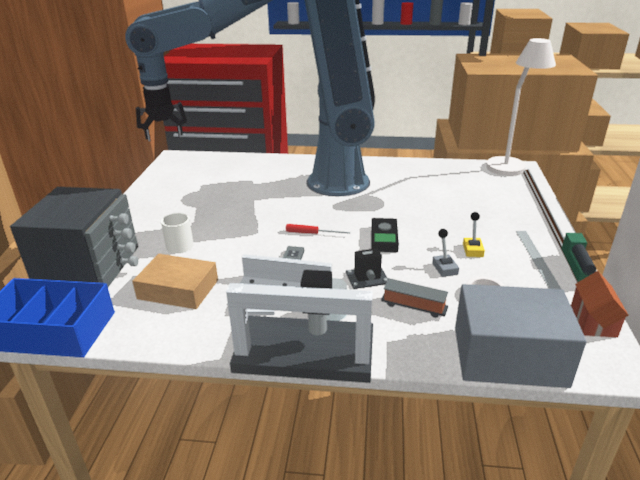

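Top view: the key is at (346,258) with its tongue at (347,238), pointing at the rail (346,211). The switch is at (268,230), the grey isolator at (190,252) with its ball at (188,263). The possible mix-ups are the yellow isolator (157,290), which I leave alone, and the offcut (367,176), which has no tongue.

```bash
python3 - <<'E'
from h import *
f=load('top'); w=cloud('top'); im=f['im']
for u,v in [(345,262),(347,238),(330,280),(346,211),(310,205),(385,215),(268,230),(262,227),(190,255),(188,263),(250,310)]:
    print((u,v),w[v,u].round(4))
def crop(x0,y0,w_,h_,s): return cv2.resize(im[y0:y0+h_,x0:x0+w_],None,fx=s,fy=s,interpolation=cv2.INTER_CUBIC)
a=crop(296,195,100,80,8); cv2.imwrite('pics/key.png',cv2.resize(a,(750,600)))
b=crop(175,205,120,75,6); cv2.imwrite('pics/sw.png',b)
print(cv2.Rodrigues(f['r'])[0].round(3),f['t'].ravel(),f['K'])
E
```

```text
(345, 262) [ 0.4972 -0.0831  0.0173]
(347, 238) [ 0.5647 -0.0907  0.0063]
(330, 280) [ 0.4501 -0.0423 -0.0057]
(346, 211) [ 0.641  -0.0897  0.0035]
(310, 205) [0.6582 0.0103 0.0077]
(385, 215) [ 0.6177 -0.1898  0.0647]
(268, 230) [0.5786 0.1223 0.0776]
(262, 227) [0.5888 0.139  0.065 ]
(190, 255) [0.5182 0.3321 0.0474]
(188, 263) [0.4911 0.3248 0.107 ]
(250, 310) [0.3705 0.1733 0.0363]
[[-0.014 -1.     0.02 ]
 [-0.991  0.012 -0.134]
 [ 0.134 -0.021 -0.991]] [-0.00545223  0.55800567  1.53112379] [[580.15470109   0.         319.00561173]
 [  0.         580.15470109 239.23739154]
 [  0.           0.           1.        ]]
```

View pics/key.png

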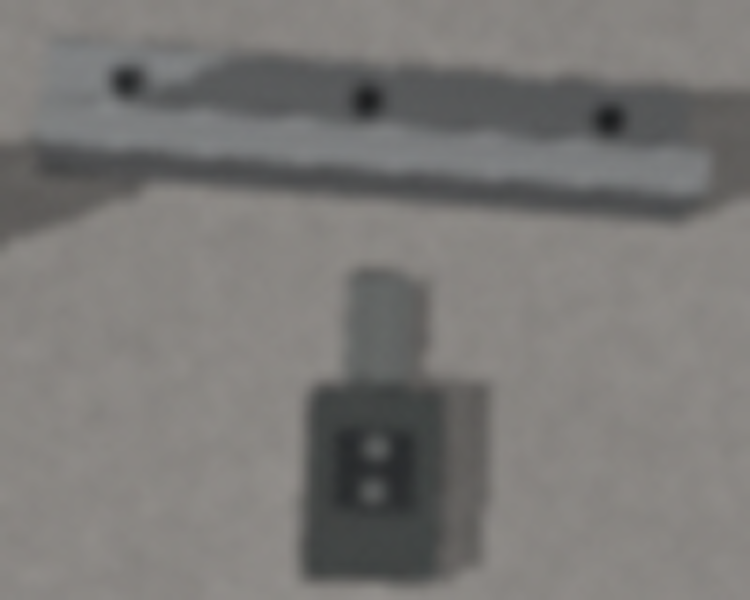

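View pics/sw.png

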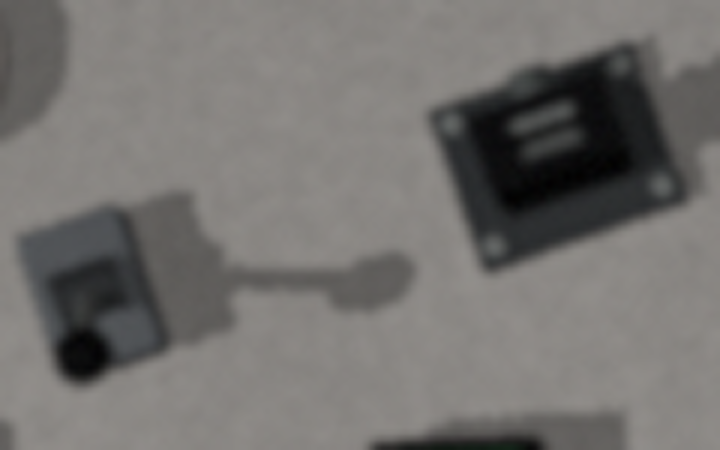

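```bash
cat >> h.py <<'E'
def ray(n,uv,z):
    f=load(n); R=cv2.Rodrigues(f['r'])[0]; C=-R.T@f['t'].ravel(); o=[]
    for u,v in uv:
        q=R.T@np.linalg.inv(f['K'])@[u,v,1]; o.append(C+q*(z-C[2])/q[2])
    return np.array(o)
def tool():
    s=manip.state(); return np.array(s['eef_pos']),cv2.Rodrigues(np.array(s['ee_rot']))[0],s
def local(dx):  # world shift -> tool axes
    return tool()[1].T@np.array(dx)
E
python3 - <<'E'
from h import *
k=lambda L,s,x0,y0:[(x/s+x0-.0,y/s+y0) for x,y in L]
print('key top corners',ray('top',k([(312,390),(443,390),(303,578),(438,580)],7.5,296,195),.016).round(4))
print('nose',ray('top',k([(350,272),(428,275)],7.5,296,195),.005).round(4))
print('rail bottom',ray('top',k([(40,170),(688,218)],7.5,296,195),0).round(4))
print('rail top',ray('top',k([(38,145),(700,190)],7.5,296,195),.068).round(4))
print('slot',ray('top',k([(510,130),(578,100),(522,158),(583,132)],6,175,205),.08).round(4))
print('plate corners',ray('top',k([(432,110),(638,45),(490,270),(685,190)],6,175,205),.008).round(4))
print('iso top',ray('top',k([(20,235),(118,207),(165,345),(60,380)],6,175,205),.025).round(4))
print('ball',ray('top',k([(82,355)],6,175,205),.092).round(4))
p,R,s=tool(); P=manip.camera_params('wrist'); Rc=cv2.Rodrigues(P['rvec'])[0]; C=-Rc.T@P['tvec'].ravel()
print('cam in tool',(R.T@(C-p)).round(4),(R.T@Rc.T).round(3)); print(R.round(3))
E
```

```text
key top corners [[ 0.5388 -0.0638  0.016 ]
 [ 0.5382 -0.1117  0.016 ]
 [ 0.4701 -0.0592  0.016 ]
 [ 0.4687 -0.1083  0.016 ]]
nose [[ 0.5838 -0.0792  0.005 ]
 [ 0.5824 -0.108   0.005 ]]
rail bottom [[ 0.6241  0.0348  0.    ]
 [ 0.6034 -0.2056  0.    ]]
rail top [[ 0.6213  0.0348  0.068 ]
 [ 0.6025 -0.2005  0.068 ]]
slot [[0.5874 0.1431 0.08  ]
 [0.6004 0.1133 0.08  ]
 [0.5749 0.1379 0.08  ]
 [0.5861 0.1111 0.08  ]]
plate corners [[0.6085 0.1847 0.008 ]
 [0.6378 0.09   0.008 ]
 [0.5341 0.1581 0.008 ]
 [0.57   0.0688 0.008 ]]
iso top [[0.5506 0.3685 0.025 ]
 [0.5628 0.3246 0.025 ]
 [0.4999 0.3026 0.025 ]
 [0.4847 0.3494 0.025 ]]
ball [[0.4895 0.3261 0.092 ]]
cam in tool [ 0.0698 -0.0005 -0.1619] [[-0.    -0.962 -0.274]
 [ 1.     0.    -0.   ]
 [ 0.    -0.274  0.962]]
[[ 0.907  0.42  -0.   ]
 [ 0.42  -0.907  0.002]
 [ 0.    -0.002 -1.   ]]
```

jog_arm:
  steps:
    - [[0,0,0,0,9.8],[0,0,0,0,9.8],[0,0,0,0,9.9],[0,0.022,-0.045,0,0],[0,0.022,-0.045,0,0],[0,0.022,-0.045,0,0],[0,0.022,-0.045,0,0],[0,0.022,-0.045,0,0]]

```text
time: 1.1
eef_pos: [0.37, -0.3048, 0.2126]
ee_rot: [-3.139, 0.128, 0.0]
wrist_force: [1.3, 0.2, 0.0]
width: 0.0857
```

jog_arm:
  steps:
    - [[0,0.022,-0.045,0,0],[0,0.022,-0.045,0,0],[0,0.022,-0.045,0,0],[0,0.022,-0.045,0,0],[0,0.022,-0.045,0,0],[0,0,0,0,0]]

```text
time: 1.85
eef_pos: [0.4982, -0.0881, 0.2125]
ee_rot: [-3.138, 0.12, 0.001]
wrist_force: [-0.8, -0.3, -0.3]
width: 0.0855
```

```bash
python3 - <<'E'
from h import *
im,d=grab('wrist'); cv2.imwrite('pics/w1.png',im); p,R,s=tool(); print(p,R.round(3),s['time'])
E
```

```text
[ 0.49747917 -0.08961679  0.21240506] [[ 0.997 -0.078 -0.001]
 [-0.078 -0.997  0.   ]
 [-0.001 -0.    -1.   ]] 1.9
```

View pics/w1.png

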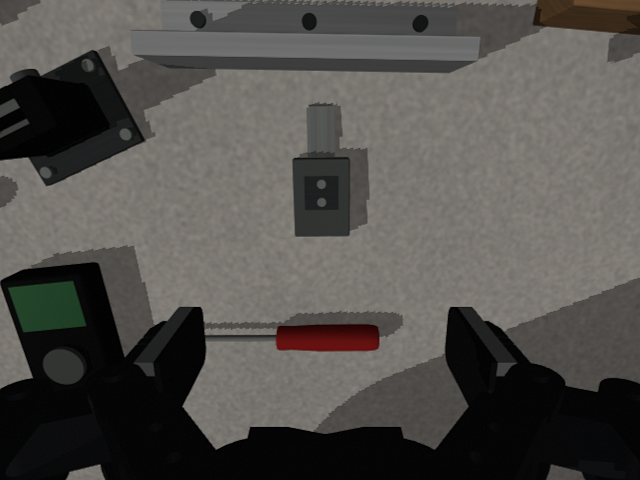

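The wrist view confirms the key: plate corners at (294,158), (349,157), (350,236), (295,236), tongue nose at (307..337,104), rail foot line from (165,66) to (451,72).

```bash
python3 - <<'E'
from h import *
a=ray('wrist',[(293.5,157.5),(349.5,157),(350,236),(295,236)],.016); print(a.round(4))
b=ray('wrist',[(307,103),(337,103)],.003); print(b.round(4))
print('rail foot',ray('wrist',[(165,67),(451,73)],0).round(4)); print('rail top',ray('wrist',[(132,53),(478,63)],.068).round(4))
w=cloud('wrist'); print(w[195,340].round(4), w[130,322].round(4), w[320,240].round(4),w[200,450].round(4))
e=(a[2]+a[3])/2; s=(a[0]+a[1])/2; dd=b.mean(0)-e; print('end',e,'sh',s,'nose',b.mean(0),'yaw',np.degrees(np.arctan2(dd[1],dd[0])),np.degrees(np.arctan2(*(s-e)[1::-1])))
E
```

```text
[[ 0.5429 -0.0632  0.016 ]
 [ 0.5396 -0.1115  0.016 ]
 [ 0.4689 -0.1077  0.016 ]
 [ 0.4727 -0.0577  0.016 ]]
[[ 0.5872 -0.0783  0.003 ]
 [ 0.5852 -0.1042  0.003 ]]
rail foot [[ 0.6256  0.0401  0.    ]
 [ 0.6022 -0.2032  0.    ]]
rail top [[ 0.6257  0.0371  0.068 ]
 [ 0.601  -0.2018  0.068 ]]
[ 0.5072 -0.1011  0.0163] [ 0.5638 -0.0895  0.005 ] [ 3.848e-01  8.000e-03 -1.000e-04] [ 0.4922 -0.203   0.0006]
end [ 0.47077463 -0.08270736  0.016     ] sh [ 0.54123922 -0.08735     0.016     ] nose [ 0.5862256  -0.09121422  0.003     ] yaw -4.214151924083192 -3.769551504169135
```

jog_arm:
  steps:
    - [[0,-0.019,-0.005,0.04,0],[0,0,0,0.045,0],[0,0,0,0.045,0],[0,0,0,0.035,0],[0,0,0,0.015,0],[0,0,0,0.01,0],[0.3,0,0,0,0],[0.3,0,0,0,0]]
  squeeze: 20

```text
time: 2.9
eef_pos: [0.4799, -0.085, 0.024]
ee_rot: [3.138, -0.127, 0.003]
wrist_force: [-0.1, -0.0, 0.4]
width: 0.0598
```

jog_arm:
  steps:
    - [[0.6,0,0,0,0],[0.6,0,0,0,0],[0.6,0,0,0,0],[0.6,0,0,0,0]]

```text
time: 3.4
eef_pos: [0.4789, -0.0845, 0.0229]
ee_rot: [3.139, -0.127, -0.0]
wrist_force: [-0.6, -0.1, 0.5]
width: 0.0344
```

```bash
python3 - <<'E'
from h import *
im,d=grab('wrist'); cv2.imwrite('pics/w2.png',im); p,R,s=tool(); print(p,s['width'],s['wrist_force'])
E
```

```text
[ 0.47886948 -0.08448646  0.022911  ] 0.03419034749585892 [ 0.02965805 -0.29630369 -0.48881757]
```

View pics/w2.png

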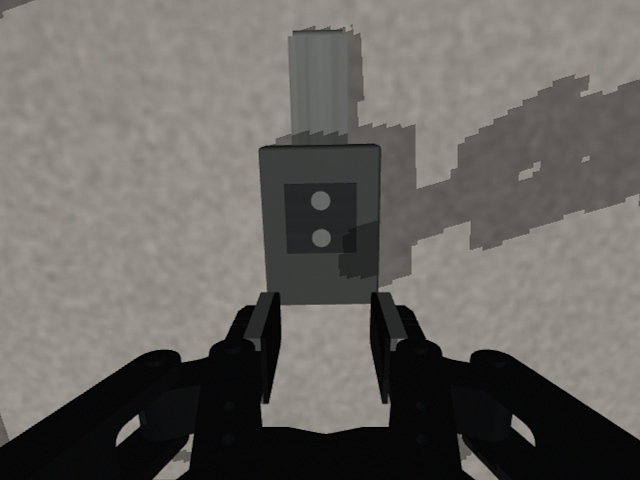

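```bash
python3 - <<'E'
from h import *
print('end',ray('wrist',[(269,303),(378,303)],.016).round(4)); print('nose',ray('wrist',[(291,30),(351,30)],.004).round(4))
w=cloud('wrist')
for u,v in [(268,297),(262,320),(385,297),(395,320),(275,300),(320,280),(372,300),(276,340),(277,390),(385,390)]: print((u,v),w[v,u].round(4))
p,R,s=tool()
for z in (-.02,-.002,0,.017): print(z,pj('wrist',[p+R@[0,.017,z],p+R@[0,-.017,z]]).round(0).tolist())
E
```

```text
end [[ 0.4735 -0.058   0.016 ]
 [ 0.4695 -0.107   0.016 ]]
nose [[ 0.5862 -0.0788  0.004 ]
 [ 0.5843 -0.1029  0.004 ]]
(268, 297) [ 0.4914 -0.0645  0.0513]
(262, 320) [ 0.4918 -0.0652  0.0699]
(385, 297) [ 0.4881 -0.106   0.0513]
(395, 320) [ 0.4879 -0.1066  0.0688]
(275, 300) [ 0.4912 -0.0673  0.0539]
(320, 280) [ 0.4827 -0.0819  0.0161]
(372, 300) [ 0.4848 -0.1018  0.0458]
(276, 340) [ 0.4787 -0.0669  0.0594]
(277, 390) [ 0.4176 -0.0536  0.0015]
(385, 390) [ 0.4716 -0.1011  0.0809]
-0.02 [[371.0, 314.0], [282.0, 314.0]]
-0.002 [[367.0, 296.0], [287.0, 296.0]]
0 [[366.0, 294.0], [287.0, 294.0]]
0.017 [[363.0, 279.0], [290.0, 279.0]]
```

```bash
python3 - <<'E'
from h import *
w=cloud('wrist'); p,R,s=tool(); q=(w-p)@R
m=(np.abs(q[...,0])<.016)&(np.abs(q[...,1])<.035)&(w[...,2]>.02)
v,u=np.where(m)
z=w[...,2][m]; print(len(z),np.percentile(z,[0,1,5,20,50]))
g,_=grab('scene'); ws=cloud('scene'); qs=(ws-p)@R
m=(np.abs(qs[...,0])<.02)&(np.abs(qs[...,1])<.06)&(qs[...,2]>-.08)&(ws[...,2]>.005); 
v,u=np.where(m); print(len(u),u.min(),u.max(),v.min(),v.max()); print(pj('scene',[p,p+[0,0,-.017],p+[0,0,.03]]))
cv2.imwrite('pics/s2.png',cv2.resize(g[190:270,240:350],None,fx=6,fy=6,interpolation=cv2.INTER_CUBIC))
E
```

```text
17883 [0.04235875 0.04785248 0.05493853 0.07253248 0.09543537]
385 274 311 218 254
[[294.90287707 244.79650291]
 [295.14006267 249.77154786]
 [294.47750587 235.87420427]]
```

View pics/s2.png

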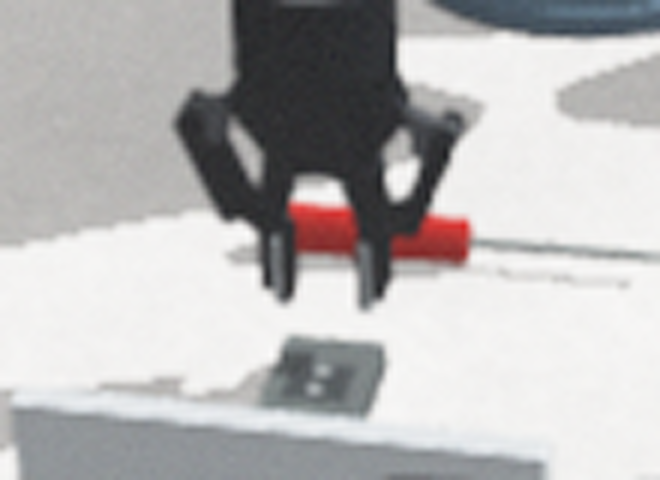

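The fingertips stand about 40 mm above the bench (scene row 241; wrist depth gives 0.042). That is about 20 mm above the reported TCP rather than 17 mm below it, so the stated tool length is off by about 37 mm. The jaws closed over the key without touching it. I'll go by the measured tip height, open up and descend carefully.

jog_arm:
  steps:
    - [[0.25,0,0,0,0],[0.25,0,0,0,0],[0.25,0,0,0,0],[0.25,0,0,0.012,0],[0.25,0,0,0.01,0],[0.25,0,0,0.003,0],[0.25,0,0,0,0]]

```text
time: 4.38
eef_pos: [0.4785, -0.0844, -0.0027]
ee_rot: [-3.139, 0.127, 0.002]
wrist_force: [0.2, -0.2, 0.1]
width: 0.064
```

```bash
python3 - <<'E'
from h import *
grab('wrist'); w=cloud('wrist'); p,R,s=tool(); q=(w-p)@R
m=(np.abs(q[...,0])<.016)&(np.abs(q[...,1])>.026)&(np.abs(q[...,1])<.05)&(w[...,2]>.004)
z=w[...,2][m]; print(len(z),np.percentile(z,[0,1,5,20,50]),p,s['width'],s['wrist_force'])
E
```

```text
16955 [0.01469122 0.02429371 0.03064016 0.04429802 0.06763915] [ 0.47879254 -0.08448315 -0.0023097 ] 0.06433577507969865 [ 9.37795719e-02 -4.98145570e-04  1.40381773e+00]
```

jog_arm:
  steps:
    - [[0.25,0,0,0.006,0],[0.25,0,0,0.006,0],[0.25,0,0,0,0],[0.6,0,0,0,0],[0.6,0,0,0,0],[0.6,0,0,0,0]]

```text
time: 5.18
eef_pos: [0.4789, -0.0844, -0.014]
ee_rot: [-3.139, 0.127, -0.0]
wrist_force: [-1.1, 1.2, 2.4]
width: 0.0497
```

jog_arm:
  steps:
    - [[0.6,0.01,0,0,0],[0.6,0.01,0,0,0.7],[0.6,0.003,0,0,0],[0.6,0.002,0,0,0],[0.6,0,0,0,0]]

```text
time: 5.8
eef_pos: [0.5033, -0.0866, -0.0141]
ee_rot: [-3.138, 0.146, 0.002]
wrist_force: [-3.8, 0.5, 4.7]
width: 0.0499
```

jog_arm:
  steps:
    - [[0.6,0.002,0,0,0],[0.6,0.002,0,0,0]]

```text
time: 6.05
eef_pos: [0.5059, -0.0866, -0.0142]
ee_rot: [-3.138, 0.146, 0.006]
wrist_force: [-13.3, 0.4, 15.5]
width: 0.0494
```

jog_arm:
  steps:
    - [[0.6,0.001,0,-0.006,0],[0.6,0.001,0,-0.006,0],[0.6,0.001,0,-0.006,0],[0.6,0.002,0,-0.006,0],[0.6,0.002,0,-0.006,0],[0.6,0.002,0,-0.006,0]]

```text
time: 6.8
eef_pos: [0.5174, -0.0881, 0.0225]
ee_rot: [3.138, -0.147, 0.002]
wrist_force: [-2.0, 0.2, -2.1]
width: 0.0496
```

```bash
cat >> h.py <<'E'
def tilt():
    grab('wrist'); w=cloud('wrist'); p,R,s=tool(); q=(w-p)@R
    # profile of heights along tool x on key centre line (tool |y|<8mm)
    m=(np.abs(q[...,1])<.008)&(q[...,0]>-.03)&(q[...,0]<.14)&np.isfinite(q[...,0])
    X=q[...,0][m]; Z=w[...,2][m]
    for a in np.arange(-.02,.135,.01):
        k=(X>=a)&(X<a+.01)
        if k.sum(): print(round(a+.005,3),np.round(np.percentile(Z[k],[5,50,95]),4),k.sum())
    print(p.round(4),s['wrist_force'].round(1),s['width'],s['time'])
E
python3 -c "
from h import *
tilt()"
```

```text
-0.015 [0.0537 0.0545 0.0548] 15
-0.005 [0.0523 0.0542 0.0558] 1251
0.005 [0.0492 0.0524 0.1257] 2405
0.015 [0.0471 0.1221 0.128 ] 4450
0.025 [0.0427 0.0447 0.0472] 1335
0.035 [0.0394 0.0416 0.0433] 1296
0.045 [0.0352 0.0372 0.0398] 1271
0.055 [0.0203 0.0333 0.0356] 1262
0.065 [0.0167 0.0187 0.0206] 1093
0.075 [0.0132 0.0152 0.0171] 1048
0.085 [0.0099 0.0117 0.0137] 1038
0.095 [0.0089 0.059  0.0696] 3744
[ 0.5179 -0.0883  0.0233] [-2.1  1.6 -0.3] 0.049228833124077546 6.85
```

The key is pivoting in the grip: tilt about 19°, nose on the bench. I'll continue the arc.

jog_arm:
  steps:
    - [[0.6,0.0042,0,-0.0084,0],[0.6,0.0047,0,-0.008,0],[0.6,0.0055,0,-0.0075,0],[0.6,0.0062,0,-0.0071,0],[0.6,0.0068,0,-0.0064,0],[0.6,0.0073,0,-0.0059,0],[0.6,0.0078,0,-0.0052,0],[0.6,0.0082,0,-0.0045,0]]

```text
time: 7.85
eef_pos: [0.5679, -0.0926, 0.0753]
ee_rot: [3.138, -0.146, 0.0]
wrist_force: [-2.5, -0.2, -1.8]
width: 0.049
```

```bash
python3 -c "
from h import *
tilt()"
```

```text
-0.015 [0.1059 0.1093 0.1116] 678
-0.005 [0.0974 0.1046 0.111 ] 1962
0.005 [0.0859 0.1719 0.1802] 4680
0.015 [0.0691 0.0817 0.1809] 2408
0.025 [0.0324 0.0575 0.0662] 1287
0.035 [0.0223 0.0264 0.0308] 457
0.045 [0.0678 0.0688 0.0699] 628
0.055 [0.0112 0.0686 0.07  ] 1150
0.065 [0.0058 0.0069 0.008 ] 555
0.075 [0.0058 0.0069 0.0081] 590
0.085 [0.0057 0.0069 0.0079] 588
0.095 [0.     0.0013 0.0076] 553
0.105 [-0.0002  0.001   0.0021] 619
0.115 [-0.0002  0.0009  0.0021] 623
0.125 [-0.0003  0.0009  0.0021] 668
0.135 [-0.0002  0.0006  0.0016] 29
[ 0.5693 -0.0929  0.0761] [-0.6  0.4 -1.1] 0.04935928669849451 7.9
```

jog_arm:
  steps:
    - [[0.6,0.0084,0,-0.0037,0],[0.6,0.009,0,-0.003,0],[0.6,0.005,0,-0.0018,0],[0.6,0.005,0,-0.001,0],[0.6,0.005,0,-0.0005,0],[0.6,0.002,0,0,0],[0.6,0,0,0,0]]

```text
time: 8.78
eef_pos: [0.6015, -0.0958, 0.0848]
ee_rot: [3.138, -0.147, 0.0]
wrist_force: [-1.1, -0.1, -1.1]
width: 0.0488
```

```bash
python3 - <<'E'
from h import *
tilt()
g,_=grab('scene'); c=pj('scene',[tool()[0]])[0].astype(int); print(c)
cv2.imwrite('pics/s3.png',cv2.resize(g[c[1]-50:c[1]+50,c[0]-60:c[0]+60],None,fx=6,fy=6,interpolation=cv2.INTER_CUBIC))
E
```

```text
-0.015 [0.1187 0.1201 0.1215] 886
-0.005 [0.0978 0.1119 0.1219] 2432
0.005 [0.064  0.0845 0.1792] 2061
0.015 [0.0687 0.185  0.1902] 4578
0.025 [0.0069 0.0577 0.0697] 1431
0.035 [0.0059 0.0069 0.008 ] 450
0.045 [0.0058 0.007  0.0081] 468
0.055 [0.0058 0.0069 0.008 ] 502
0.065 [-0.0002  0.001   0.0061] 485
0.075 [-0.0002  0.001   0.002 ] 503
0.085 [-0.0003  0.0008  0.002 ] 511
0.095 [-0.0004  0.001   0.0021] 529
0.105 [0.0001 0.0116 0.0137] 692
0.115 [0.0118 0.0129 0.0141] 630
0.125 [0.0117 0.0129 0.0141] 670
0.135 [0.0115 0.0129 0.0139] 107
[ 0.6014 -0.0958  0.0848] [-1.3 -0.2 -1.4] 0.0490518448047158 8.825
[282 249]
```

View pics/s3.png

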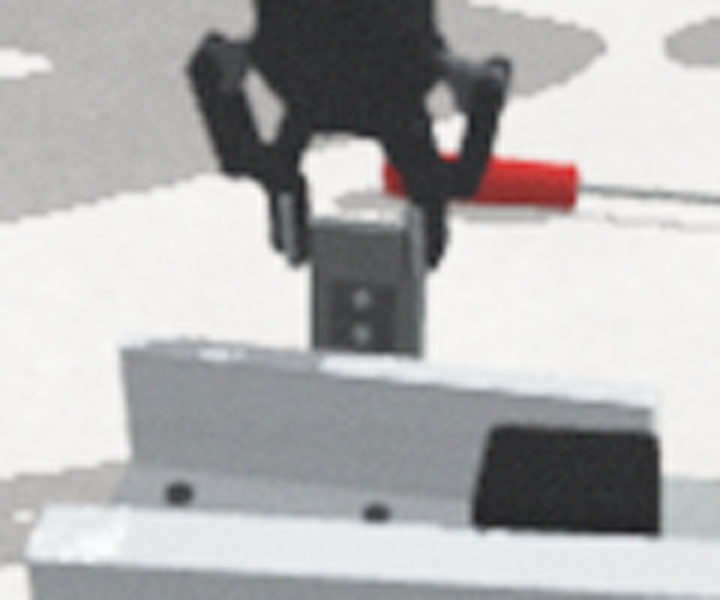

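```bash
cat >> h.py <<'E'
def face(src='wrist',lo=.074,hi=.112,off=0):
    w=cloud(src); p,R,s=tool(); q=(w-p)@R
    m=(np.abs(q[...,1])<.015)&(np.abs(q[...,0]-off)<.03)&(w[...,2]>lo)&(w[...,2]<hi)
    X=q[...,0][m];Z=w[...,2][m]
    for _ in range(5):
        c=np.polyfit(Z,X,1); r=np.abs(X-np.polyval(c,Z)); k=r<max(2*np.median(r),.0005); X,Z=X[k],Z[k]
    print('tilt short of vertical deg',-np.degrees(np.arctan(c[0])) ,'x at z=.1 tool',np.polyval(c,.1),'n',len(X))
E
python3 -c "
from h import *
face()"
```

```text
tilt short of vertical deg 16.167129344385305 x at z=.1 tool -0.001275991342986383 n 3102
```

jog_arm:
  steps:
    - [[0.6,0.004,0,0,0],[0.6,0.004,0,0,0],[0.6,0.004,0,0.001,0],[0.6,0,0,0,0]]

```text
time: 9.38
eef_pos: [0.6136, -0.0969, 0.0837]
ee_rot: [-3.138, 0.146, 0.0]
wrist_force: [-2.2, 0.4, -0.9]
width: 0.049
```

```bash
python3 -c "
from h import *
tilt();face()"
```

```text
-0.015 [0.1195 0.1205 0.1214] 1058
-0.005 [0.0704 0.102  0.1209] 3269
0.005 [0.068  0.0692 0.1786] 977
0.015 [0.0104 0.1826 0.1891] 5492
0.025 [0.0058 0.0069 0.0079] 438
0.035 [0.0058 0.0069 0.008 ] 454
0.045 [0.0007 0.0068 0.008 ] 502
0.055 [-0.0001  0.0009  0.0019] 468
0.065 [-0.0004  0.001   0.002 ] 491
0.075 [-0.0002  0.0009  0.002 ] 503
0.085 [-0.0002  0.0009  0.002 ] 513
0.095 [0.0004 0.0125 0.0138] 652
0.105 [0.0116 0.0128 0.0141] 609
0.115 [0.0118 0.0129 0.014 ] 656
0.125 [0.0117 0.0129 0.0141] 670
0.135 [0.0116 0.0128 0.0139] 91
[ 0.6135 -0.0969  0.0837] [-2.8  1.1 -0.6] 0.049026228610157374 9.425
tilt short of vertical deg 5.969070183036858 x at z=.1 tool -0.005031460138893255 n 2754
```

jog_arm:
  steps:
    - [[0.6,0.004,0,0.001,0],[0.6,0.003,0,0.001,0],[0.6,0.001,0,0.0015,0],[0.6,0,0,0.001,0],[0.6,0,0,0,0]]

```text
time: 10.05
eef_pos: [0.6211, -0.0976, 0.0791]
ee_rot: [-3.138, 0.147, 0.001]
wrist_force: [-3.5, -0.1, -0.5]
width: 0.0491
```

```bash
python3 -c "
from h import *
tilt();face()"
```

```text
-0.015 [0.1158 0.1168 0.1178] 1163
-0.005 [0.0686 0.0945 0.1166] 3119
0.005 [0.0074 0.064  0.174 ] 2229
0.015 [0.0069 0.1797 0.1846] 4227
0.025 [0.0057 0.0069 0.0081] 456
0.035 [0.0058 0.0069 0.0079] 487
0.045 [-0.0001  0.0011  0.0068] 498
0.055 [-0.0001  0.0009  0.002 ] 500
0.065 [-0.0002  0.001   0.0022] 501
0.075 [-0.0003  0.0009  0.002 ] 527
0.085 [0.0002 0.0117 0.0138] 611
0.095 [0.0117 0.0129 0.0142] 612
0.105 [0.0118 0.013  0.0141] 656
0.115 [0.0118 0.0129 0.0141] 690
0.125 [0.0117 0.0129 0.0141] 696
0.135 [0.0109 0.0111 0.0112] 2
[ 0.6211 -0.0976  0.0791] [-2.8  0.3 -1.4] 0.04924960783183819 10.1
tilt short of vertical deg -1.1002545322780877 x at z=.1 tool -0.0075291078092155446 n 2632
```

jog_arm:
  steps:
    - [[0.6,0.0005,0,0.001,0],[0.6,0,0,0.001,0],[0.6,0,0,0,0]]

```text
time: 10.48
eef_pos: [0.6219, -0.0977, 0.0774]
ee_rot: [3.138, -0.146, 0.0]
wrist_force: [-2.9, 1.4, 0.9]
width: 0.0489
```

```bash
python3 -c "
from h import *
tilt();face()" | sed -n '1,3p;17,19p'
```

```text
-0.015 [0.1143 0.1153 0.1163] 1175
-0.005 [0.0685 0.0927 0.115 ] 3077
0.005 [0.0071 0.0605 0.1721] 2182
tilt short of vertical deg -2.244006938954364 x at z=.1 tool -0.00769075350823666 n 2631
```

jog_arm:
  steps:
    - [[0.25,0,0,0,0],[0.25,0,0,0,0],[0.25,0,0,0,0],[0.25,0,0,0,0],[0.25,0,0,0,0]]

```text
time: 11.15
eef_pos: [0.622, -0.0977, 0.0774]
ee_rot: [3.138, -0.147, 0.0]
wrist_force: [0.1, 0.5, -0.1]
width: 0.0639
```

```bash
python3 - <<'E'
from h import *
tilt();face()
g,_=grab('scene'); c=pj('scene',[tool()[0]])[0].astype(int)
cv2.imwrite('pics/s4.png',cv2.resize(g[c[1]-50:c[1]+50,c[0]-60:c[0]+60],None,fx=6,fy=6,interpolation=cv2.INTER_CUBIC))
w=cloud('wrist'); p,R,s=tool(); q=(w-p)@R
m=(w[...,2]>.109)&(w[...,2]<.118)&(np.abs(q[...,1])<.03)&(np.abs(q[...,0])<.04)
print('top end pts', np.percentile(q[m],[2,50,98],axis=0).round(4))
xy=q[m][:,:2]; r=cv2.minAreaRect((xy*1000).astype(np.float32)); print(r)
E
```

```text
-0.015 [0.1143 0.1153 0.1162] 1163
-0.005 [0.0685 0.0924 0.115 ] 3078
0.005 [0.0072 0.0611 0.1722] 2212
0.015 [0.0068 0.178  0.1829] 4263
0.025 [0.0058 0.0069 0.0079] 463
0.035 [0.0058 0.0069 0.008 ] 489
0.045 [-0.0002  0.001   0.0028] 512
0.055 [-0.0002  0.001   0.002 ] 501
0.065 [-0.0002  0.001   0.002 ] 502
0.075 [-0.0002  0.0009  0.002 ] 540
0.085 [0.0002 0.0122 0.0139] 618
0.095 [0.0117 0.0129 0.0139] 639
0.105 [0.0118 0.0129 0.0141] 667
0.115 [0.0117 0.013  0.0141] 696
0.125 [0.0117 0.0129 0.0141] 675
[ 0.622  -0.0977  0.0774] [-0.8  0.3  0.2] 0.06421090587792605 11.2
tilt short of vertical deg -2.0643470386286653 x at z=.1 tool -0.007895123213088148 n 2641
top end pts [[-0.0223 -0.0242 -0.039 ]
 [-0.0132 -0.0007 -0.0377]
 [-0.0069  0.0231 -0.0323]]
((-14.821696281433105, -0.42425537109375), (50.05080032348633, 17.692049026489258), 89.68907165527344)
```

View pics/s4.png

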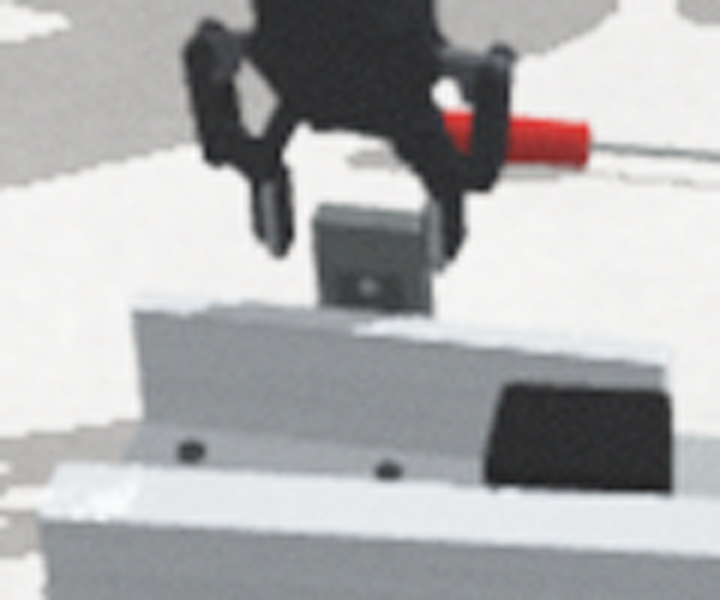

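The picture shows the key standing upright and leaning on the rail, top at crop (370,210), with the fingers clear on both sides. Next I regrip it centred.

jog_arm:
  steps:
    - [[0.25,-0.008,0,0,0],[0.25,-0.0075,0,0,0],[0.25,0,0,0.006,0],[0.25,0,0,0.006,0],[0.6,0,0,0,0],[0.6,0,0,0,0],[0.6,0,0,0,0]]
  squeeze: 60

```text
time: 12.12
eef_pos: [0.6059, -0.096, 0.0649]
ee_rot: [-3.138, 0.146, 0.002]
wrist_force: [-1.9, -0.4, -2.6]
width: 0.0494
```

```bash
python3 - <<'E'
from h import *
grab('wrist');face(off=0)
print(tool()[2])
E
```

```text
tilt short of vertical deg -2.079517054257287 x at z=.1 tool 0.008242605417207192 n 3014
{'time': 12.175, 'joint_positions': array([-3.50393709e-01,  4.30120626e-01,  1.61126127e+00, -6.42441746e-05,
        1.10158291e+00,  1.31372601e+00]), 'joint_vel': array([-0.00042297, -0.00080173,  0.00087171,  0.00025995, -0.00101768,
       -0.00040336]), 'joint_torque': array([ 6.12714887e-02, -5.41535425e+01, -3.26599467e+01,  1.20478515e-01,
       -4.93545569e-01,  1.31553435e-03]), 'eef_pos': array([ 0.60591424, -0.09604605,  0.06490211]), 'ee_rot': array([-3.13781926e+00,  1.46476589e-01,  2.08338961e-03]), 'wrist_force': array([-0.73248958,  0.05777381, -2.51404014]), 'torque': array([0.0139334 , 0.29662021, 0.04954659]), 'width': 0.048996224371630294}
```

jog_arm:
  steps:
    - [[0.6,0,0,-0.02,0],[0.6,0,0,-0.035,0],[0.6,0,0,-0.04,0],[0.6,0,0,-0.04,0],[0.6,0,0,0,-8.4],[0.6,0,0,0,-8.4],[0.6,0,0,0,-8.5],[0.6,0,-0.02,0,0]]

```text
time: 13.18
eef_pos: [0.6004, -0.0781, 0.2023]
ee_rot: [3.093, 0.541, 0.004]
wrist_force: [0.7, 0.4, -1.7]
width: 0.0491
```

jog_arm:
  steps:
    - [[0.6,0,-0.04,0,0],[0.6,0,-0.04,0,0],[0.6,0,-0.04,0,0],[0.6,0,-0.04,0,0],[0.6,0,-0.025,0,0],[0.6,0,-0.01,0,0],[0.6,0,0,0,0],[0.6,0,0,0,0]]

```text
time: 14.18
eef_pos: [0.5335, 0.1052, 0.2007]
ee_rot: [3.094, 0.542, 0.001]
wrist_force: [-0.2, 0.0, -2.3]
width: 0.0491
```

```bash
python3 - <<'E'
from h import *
im,d=grab('wrist'); p,R,s=tool(); print(p,R.round(3),s['width'])
lo=p[2]+.009
face(lo=lo,hi=lo+.038)
c=pj('wrist',[[.5872,.1264,.08]])[0].astype(int); print(c)
y0=max(c[1]-70,0);x0=c[0]-90; print(x0,y0)
np.savez('slot.npz',**dict(load('wrist')))
cv2.imwrite('pics/slot.png',cv2.resize(im[y0:y0+140,x0:x0+180],None,fx=4,fy=4,interpolation=cv2.INTER_CUBIC))
E
```

```text
[0.53347958 0.10503355 0.20052883] [[ 0.94  0.34  0.  ]
 [ 0.34 -0.94 -0.  ]
 [ 0.    0.   -1.  ]] 0.049029481464481356
tilt short of vertical deg -1.9614479719157507 x at z=.1 tool 0.003917185563056959 n 3017
[323 144]
233 74
```

View pics/slot.png

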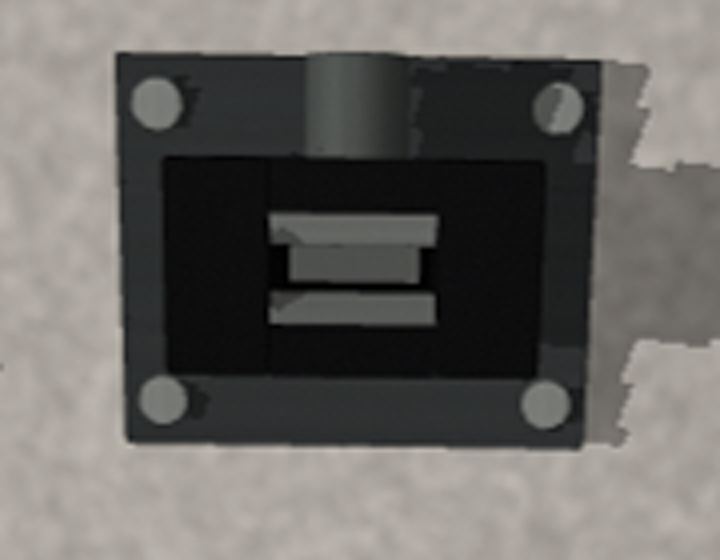

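The crop shows the slot between the two pale flares: outer corners at crop (268,214), (437,214), (436,325), (269,325), which puts its centre at full-frame pixel (321.1,141.4).

```bash
python3 - <<'E'
from h import *
p,R,s=tool()
f=lambda L,z:((ray('wrist',[(x/4+233,y/4+74) for x,y in L],z)-p)@R)*1000
a=f([(268,214),(437,214),(436,325),(269,325)],.08); print(a.round(1),a.mean(0).round(2))
b=f([(163,157),(545,162),(540,377),(165,374)],.08); print(b.round(1),b.mean(0).round(2))
for q in(a,b): print(np.degrees(np.arctan2((q[1]-q[0])[0],(q[1]-q[0])[1])),np.degrees(np.arctan2((q[2]-q[3])[0],(q[2]-q[3])[1])))
c=f([(117,52),(600,60),(583,448),(127,441)],.008); print(c.round(1),c.mean(0).round(2))
w=cloud('wrist'); q=(w-p)@R
# key held: top face and edges in tool frame
m=(w[...,2]>p[2]+.008)&(w[...,2]<p[2]+.055)&(np.abs(q[...,1])<.0255)&(np.abs(q[...,0])<.02)
zz=q[...,2][m]; X=q[...,0][m]
for z0 in (-.049,-.046,-.04,-.03,-.02,-.01): 
    k=np.abs(zz-z0)<.002; print(z0,np.percentile(X[k],[5,50,95]).round(4) if k.sum() else None,k.sum())
t=(w[...,2]>p[2]+.0475)&(w[...,2]<p[2]+.053)&(np.abs(q[...,1])<.03)&(np.abs(q[...,0])<.02)
print(np.percentile(q[t],[1,50,99],axis=0).round(4))
E
```

```text
[[ 68.5 -17.5 120.5]
 [ 68.5  10.7 120.5]
 [ 50.3  10.8 120.5]
 [ 50.3 -17.7 120.5]] [ 59.42  -3.41 120.54]
[[ 77.6 -34.8 120.5]
 [ 76.8  28.6 120.6]
 [ 41.6  28.8 120.5]
 [ 42.1 -35.7 120.5]] [ 59.52  -3.28 120.54]
0.008655885686934258 0.008442321923253154
-0.7071265654888578 -0.44492884999820276
[[100.1 -52.2 192.5]
 [ 98.6  46.7 192.6]
 [ 19.   46.1 192.5]
 [ 20.6 -53.3 192.5]] [ 59.58  -3.18 192.54]
-0.049 [-0.0055  0.0044  0.0094] 5508
-0.046 [0.0086 0.0091 0.0104] 926
-0.04 [0.0083 0.0088 0.0106] 786
-0.03 [0.0078 0.0082 0.0107] 657
-0.02 [0.0073 0.0081 0.0093] 520
-0.01 [0.0067 0.0074 0.0079] 377
[[-0.0067 -0.0268 -0.0526]
 [ 0.0027 -0.0004 -0.0507]
 [ 0.0114  0.0271 -0.0478]]
```

jog_arm:
  steps:
    - [[0.6,0.03,-0.003,0,0.4],[0.6,0.03,0,0,0],[0.6,0.0075,0,0,0],[0.6,0,0,0.02,0],[0.6,0,0,0.02,0],[0.6,0,0,0.008,0],[0.6,0,0,0,0],[0.6,0,0,0,0]]

```text
time: 15.22
eef_pos: [0.596, 0.1315, 0.153]
ee_rot: [3.096, 0.534, 0.002]
wrist_force: [-0.5, 0.2, -1.9]
width: 0.0491
```

```bash
python3 - <<'E'
from h import *
p,R,s=tool(); print(p,s['wrist_force'],s['torque'])
f=np.load('slot.npz')
# slot in world from the earlier frame, now in the tool frame
import h; h.load=lambda n:f
S=ray('wrist',[(321.1,141.4)],.08)[0]; print(S,((S-p)@R).round(4))
E
```

```text
[0.59595583 0.13150084 0.15304457] [-0.47740155  0.23372518 -1.88679316] [ 0.00071825 -0.00457284  0.00538103]
[0.58829575 0.12844671 0.08      ] [-0.0083  0.0003  0.073 ]
```

jog_arm:
  steps:
    - [[0.6,0,0.0005,0.005,0],[0.6,0,0,0.005,0],[0.6,0,0,0.005,0],[0.6,0,0,0.004,0],[0.6,0,0,0,0]]

```text
time: 15.85
eef_pos: [0.5963, 0.1311, 0.1332]
ee_rot: [-3.096, -0.533, -0.002]
wrist_force: [4.1, 1.5, -4.7]
width: 0.0492
```

jog_arm:
  steps:
    - [[0.6,0.0007,0,0.004,0],[0.6,0,0,0.004,0],[0.6,0,0,0.004,0],[0.6,0,0,0,0]]

```text
time: 16.35
eef_pos: [0.5964, 0.1313, 0.1208]
ee_rot: [-3.096, -0.533, 0.0]
wrist_force: [4.5, 1.0, -4.2]
width: 0.0486
```

jog_arm:
  steps:
    - [[0.6,0.0005,0,0.004,0],[0.6,0,0,0.004,0],[0.6,0,0,0.004,0],[0.6,0,0,0.003,0],[0.6,0,0,0,0]]

```text
time: 16.98
eef_pos: [0.597, 0.1315, 0.107]
ee_rot: [3.096, 0.534, 0.001]
wrist_force: [0.8, 0.9, 3.7]
width: 0.0492
```

jog_arm:
  steps:
    - [[0.6,0,0,0.003,0],[0.6,0,0,0.002,0],[0.6,0,0,0,0]]

```text
time: 17.35
eef_pos: [0.5971, 0.1315, 0.102]
ee_rot: [3.096, 0.534, 0.001]
wrist_force: [-0.0, 0.1, 5.0]
width: 0.0494
```

jog_arm:
  steps:
    - [[0.6,0,0,0.002,0],[0.6,0,0,0.001,0],[0.6,0,0,0,0]]

```text
time: 17.73
eef_pos: [0.5973, 0.1315, 0.1004]
ee_rot: [3.096, 0.534, 0.001]
wrist_force: [-3.2, 0.6, 13.3]
width: 0.0492
```

jog_arm:
  steps:
    - [[0.6,0,0,0.0015,0],[0.6,0,0,0.001,0],[0.6,0,0,0,0]]

```text
time: 18.1
eef_pos: [0.5975, 0.1316, 0.1003]
ee_rot: [3.095, 0.534, 0.002]
wrist_force: [-10.8, 0.5, 28.2]
width: 0.049
```

```bash
python3 - <<'E'
from h import *
grab('wrist'); p,R,s=tool(); lo=p[2]+.009
face(lo=lo,hi=lo+.036)
w=cloud('wrist'); q=(w-p)@R
t=(w[...,2]>p[2]+.0455)&(w[...,2]<p[2]+.056)&(np.abs(q[...,1])<.02)&(np.abs(q[...,0])<.01)
print(np.percentile(w[t][:,2],[5,50,95]),p,s['wrist_force'])
b=(np.abs(q[...,1]-.0)<.03)&(q[...,0]>.012)&(q[...,0]<.02)&(w[...,2]>.07)&(w[...,2]<.09); print('switch top z',np.median(w[b][:,2]))
E
```

```text
tilt short of vertical deg -2.1350580886929986 x at z=.1 tool 0.0071593481961527514 n 2779
[0.14772907 0.15089827 0.15200845] [0.59748181 0.131604   0.10028547] [-10.43186128  -0.0496551   27.92116707]
switch top z nan
  return _methods._mean(a, axis=axis, dtype=dtype,
  ret = ret.dtype.type(ret / rcount)
```

jog_arm:
  steps:
    - [[0.6,0,0,-0.0015,0],[0.25,0,0,0,0],[0.25,0,0,0,0],[0.25,0,0,0,0],[0.25,0,0,0,0],[0.25,0,0,-0.02,0],[0.25,0,0,-0.03,0],[0.25,-0.003,0,-0.005,0]]

```text
time: 19.15
eef_pos: [0.5963, 0.1305, 0.1563]
ee_rot: [3.095, 0.534, 0.01]
wrist_force: [-0.0, -0.2, 0.5]
width: 0.064
```

jog_arm:
  steps:
    - [[1,0,0,0,0],[1,0,0,0,0],[1,0,0,0,0],[1,0,0,0,0],[1,0,0,0,0],[1,0,0,0,0]]

```text
time: 19.9
eef_pos: [0.594, 0.1304, 0.1523]
ee_rot: [-3.096, -0.533, 0.0]
wrist_force: [-0.6, 0.6, 0.3]
width: 0.0002
```

```bash
python3 - <<'E'
from h import *
grab('wrist'); p,R,s=tool(); w=cloud('wrist'); q=(w-p)@R; print(p,s['width'],s['wrist_force'])
m=(np.abs(q[...,0])<.03)&(np.abs(q[...,1])<.03)&(w[...,2]<.156)&(w[...,2]>.1)
P=q[m]; print('key z world',np.percentile(w[m][:,2],[50,80,95]))
t=m&(w[...,2]>.147); print('top',np.percentile(q[t],[1,50,99],axis=0).round(4), t.sum())
fz=(np.abs(q[...,0])<.012)&(np.abs(q[...,1])<.025)&(w[...,2]>.158); print('finger min z',np.percentile(w[fz][:,2],[0,1,5]))
face(lo=.1,hi=.144)
E
```

```text
[0.59410308 0.13040732 0.15237261] -0.00010362496457039968 [-0.4376117  -0.38863338 -0.0900529 ]
key z world [0.1504299 0.1514065 0.1520301]
top [[-0.0022 -0.0248 -0.0003]
 [ 0.0065 -0.0006  0.0013]
 [ 0.0133  0.0238  0.0047]] 3986
finger min z [0.17498461 0.17876897 0.1850046 ]
tilt short of vertical deg -2.213759785959605 x at z=.1 tool 0.01095094580783387 n 1198
```

jog_arm:
  steps:
    - [[1,-0.003,0,0.008,0],[1,0,0,0.008,0],[1,0,0,0.003,0],[1,0,0,0.002,0],[1,0,0,0,0]]

```text
time: 20.58
eef_pos: [0.5915, 0.1295, 0.1323]
ee_rot: [-3.096, -0.534, -0.001]
wrist_force: [-2.4, 0.4, 6.0]
width: -0.0002
```

jog_arm:
  steps:
    - [[1,0,0,0.0015,0],[1,0,0,0.0015,0],[1,0,0,0,0]]

```text
time: 20.95
eef_pos: [0.5922, 0.1297, 0.1321]
ee_rot: [3.095, 0.534, 0.004]
wrist_force: [-7.8, 0.1, 19.6]
width: 0.0001
```

jog_arm:
  steps:
    - [[1,0,0,0.001,0],[1,0,0,0,0]]

```text
time: 21.2
eef_pos: [0.5924, 0.1297, 0.132]
ee_rot: [3.095, 0.534, 0.005]
wrist_force: [-10.2, -1.2, 25.1]
width: -0.0001
```

jog_arm:
  steps:
    - [[1,0,0,-0.004,0],[1,0,0,-0.03,0],[1,-0.03,0,-0.04,0],[1,-0.05,0,-0.01,0],[1,0,0,0,0],[1,0,0,0,0]]

```text
time: 21.95
eef_pos: [0.5163, 0.1026, 0.2116]
ee_rot: [3.096, 0.533, 0.002]
wrist_force: [-0.7, -0.3, 0.7]
width: -0.0
```

```bash
python3 - <<'E'
from h import *
im,d=grab('wrist'); p,R,s=tool(); w=cloud('wrist'); q=(w-p)@R; print(p,s['wrist_force'],s['time'])
K=np.array([.5913,.1302]); # approx
c=pj('wrist',[[K[0],K[1],.1]])[0].astype(int); print(c)
S=np.array([.5883,.1284,.08]); qs=(S-p)@R; print(qs)
r=q-qs
m=(np.abs(r[...,0])<.035)&(np.abs(r[...,1])<.026)&(w[...,2]>.085)&(w[...,2]<.16)
t=m&(w[...,2]>.146); print('top z',np.percentile(w[t][:,2],[5,50,95]),'rel slot',np.percentile(r[t],[1,50,99],axis=0).round(4))
A=np.c_[w[t][:,:2]@R[:2,:2],np.ones(t.sum())]; co=np.linalg.lstsq(A,w[t][:,2],rcond=None)[0]; print('top slope deg x,y',np.degrees(co[:2]))
f=m&(w[...,2]<.143)&(w[...,2]>.086)&(np.abs(r[...,1])<.02); print('face',f.sum(), np.degrees(np.polyfit(w[f][:,2],r[f][:,0],1)[0]))
b=(np.abs(r[...,1])<.028)&(np.abs(r[...,0])<.017)&(w[...,2]>.07)&(w[...,2]<.086); print('sw top',np.median(w[b][:,2]) if b.sum() else None,b.sum())
y0=max(c[1]-75,0);x0=c[0]-100
cv2.imwrite('pics/home.png',cv2.resize(im[y0:y0+150,x0:x0+200],None,fx=4,fy=4,interpolation=cv2.INTER_CUBIC))
E
```

```text
[0.51654386 0.1026894  0.21133466] [ 0.13992136 -0.16917425 -0.33066479] 22.0
[324 109]
[ 0.07614596 -0.00023373  0.13137927]
top z [0.14972157 0.15114218 0.15243454] rel slot [[ 0.0033 -0.0247 -0.0729]
 [ 0.0114 -0.0004 -0.0711]
 [ 0.0192  0.024  -0.067 ]]
top slope deg x,y [-0.48788044  0.05814997]
face 614 3.4757807976229773
sw top 0.08079265806952331 1880
```

View pics/home.png

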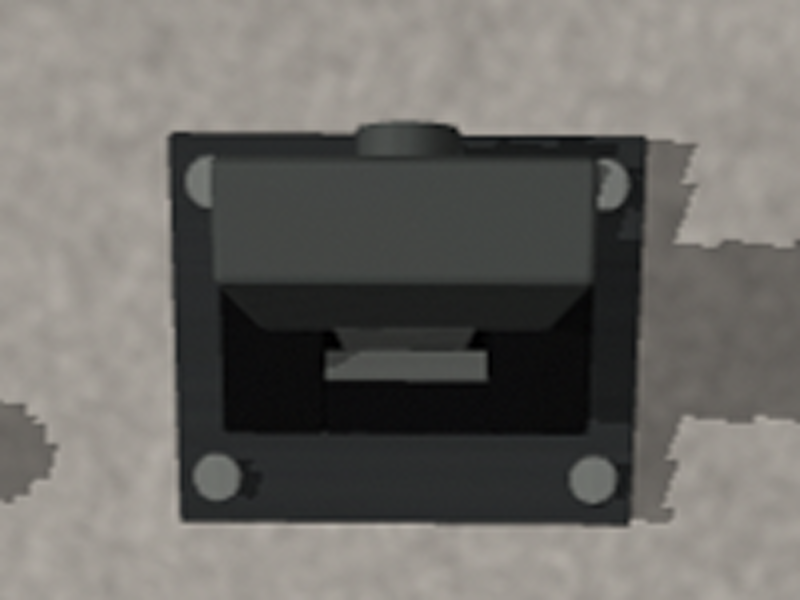

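```bash
python3 - <<'E'
from h import *
p,R,s=tool(); S=np.array([.5883,.1284,.08]); qs=(S-p)@R
g=lambda y,z,x=400:((ray('wrist',[(x/4+224,y/4+34)],z)[0]-p)@R-qs)[0]*1000
print('near top edge',g(283,.15),'far top edge',g(158,.15),'near bottom',g(328,.08),'flare near inner/outer',g(351,.08),g(381,.08),'block near edge',g(432,.08))
a,b=g(283,.1505),g(328,.0805); print('lean deg',np.degrees(np.arctan((a-b)/70)), 'per crop px',g(284,.15)-g(283,.15))
E
```

```text
near top edge 3.7968996341023327 far top edge 18.969628368712687 near bottom -0.27817561922360845 flare near inner/outer -4.08534102502385 -9.093771281392883 block near edge -17.720559772003416
lean deg 3.321495805442322 per crop px -0.123816942003391
```

The picture shows the key in the slot, but the plate's near top edge (crop row 283) and near bottom edge (row 328) give a lean of about 3.3° away from the robot. One shoulder edge is therefore about 0.9 mm up. I'll nudge the top back upright from the far side, then press it down again.

jog_arm:
  steps:
    - [[1,0.04,0,0,0],[1,0.05,0,0,0],[1,0.022,0,0,0],[1,0,0,0.04,0],[1,0,0,0.04,0],[1,0,0,0.018,0],[1,0,0,0,0],[1,0,0,0,0]]

```text
time: 23.0
eef_pos: [0.6228, 0.1402, 0.1151]
ee_rot: [3.096, 0.533, 0.004]
wrist_force: [0.1, 0.2, 0.9]
width: -0.0001
```

```bash
cat >> h.py <<'E'
def rel():
    p,R,s=tool(); S=np.array([.5883,.1284,.08]); print('tool rel slot mm',((p-S)@R*1000).round(1),p,s['wrist_force'].round(1),s['time'])
E
python3 -c "
from h import *
rel()"
```

```text
tool rel slot mm [ 36.6   0.4 -35. ] [0.62282841 0.14023151 0.11510867] [0.1 0.2 0.9] 23.0
```

jog_arm:
  steps:
    - [[1,-0.003,0,0,0],[1,-0.003,0,0,0],[1,0,0,0,0]]

```text
time: 23.38
eef_pos: [0.6158, 0.1381, 0.1141]
ee_rot: [3.096, 0.533, 0.001]
wrist_force: [0.2, 0.5, -0.0]
width: -0.0004
```

jog_arm:
  steps:
    - [[1,-0.001,0,0,0],[1,-0.001,0,0,0],[1,0,0,0,0]]

```text
time: 23.75
eef_pos: [0.6138, 0.1374, 0.1133]
ee_rot: [-3.096, -0.534, 0.0]
wrist_force: [-0.5, -0.2, 0.4]
width: -0.0
```

jog_arm:
  steps:
    - [[1,-0.001,0,0,0],[1,-0.0005,0,0,0],[1,0,0,0,0]]

```text
time: 24.12
eef_pos: [0.6124, 0.1369, 0.1133]
ee_rot: [-3.096, -0.534, 0.0]
wrist_force: [1.0, 0.8, 1.0]
width: 0.0001
```

```bash
python3 - <<'E'
from h import *
rel(); grab('wrist'); w=cloud('wrist'); p,R,s=tool(); S=np.array([.5883,.1284,.08]); r=(w-S)@R
t=(np.abs(r[...,0]-.009)<.016)&(np.abs(r[...,1])<.024)&(np.abs(w[...,2]-.15)<.006)
print(t.sum(), np.percentile(r[t][:,0],[1,5,50,95,99]).round(4) if t.sum() else 0)
E
```

```text
tool rel slot mm [ 25.5   0.  -33.3] [0.61236831 0.13694304 0.11332631] [1.  0.8 1. ] 24.125
51 [-0.001  -0.0006  0.0005  0.0149  0.0151]
```

jog_arm:
  steps:
    - [[1,0.01,0,0,0],[1,0,0,-0.04,0],[1,0,0,-0.058,0],[1,-0.045,0,0,0],[1,-0.055,0,0,0],[1,-0.011,0,0,0],[1,0,0,0,0],[1,0,0,0,0]]

```text
time: 25.18
eef_pos: [0.5189, 0.1033, 0.212]
ee_rot: [3.096, 0.533, 0.003]
wrist_force: [-0.2, 0.9, 0.3]
width: -0.0
```

```bash
cat >> h.py <<'E'
def lean(name):
    rel(); im,d=grab('wrist'); w=cloud('wrist'); p,R,s=tool(); S=np.array([.5883,.1284,.08]); r=(w-S)@R
    t=(np.abs(r[...,0]-.009)<.02)&(np.abs(r[...,1])<.02)&(w[...,2]>.146)&(w[...,2]<.156)
    print('top',t.sum(),np.percentile(r[t][:,0],[1,50,99]).round(4),np.percentile(w[t][:,2],50))
    c=pj('wrist',[[.5913,.1302,.1]])[0].astype(int); y0=max(c[1]-75,0);x0=c[0]-100; print('off',x0,y0)
    g=cv2.cvtColor(im,cv2.COLOR_BGR2GRAY); col=g[y0:y0+150,x0+85:x0+115].mean(1); print(col.round(0).astype(int).tolist())
    cv2.imwrite(f'pics/{name}.png',cv2.resize(im[y0:y0+150,x0:x0+200],None,fx=4,fy=4,interpolation=cv2.INTER_CUBIC))
def sx(row,z,col=324):
    p,R,s=tool(); return ((ray('wrist',[(col,row)],z)[0]-np.array([.5883,.1284,.08]))@R)[0]*1000
E
python3 -c "
from h import *
lean('home2')"
```

```text
tool rel slot mm [ -73.6    0.5 -132.1] [0.51887448 0.10331883 0.21195317] [-0.2  0.9  0.3] 25.175
top 2577 [0.0035 0.0113 0.0196] 0.15116377048556406
off 224 38
[150, 151, 153, 154, 154, 154, 153, 152, 152, 153, 153, 154, 154, 154, 154, 153, 153, 154, 154, 154, 154, 154, 153, 153, 153, 153, 154, 155, 155, 153, 130, 81, 71, 58, 57, 57, 57, 57, 58, 54, 41, 55, 65, 70, 69, 69, 69, 69, 69, 69, 69, 69, 69, 69, 69, 69, 69, 69, 69, 69, 69, 70, 70, 70, 69, 69, 69, 70, 70, 69, 63, 56, 39, 29, 30, 31, 30, 30, 30, 30, 30, 34, 48, 48, 47, 47, 40, 36, 82, 80, 80, 83, 83, 84, 76, 30, 9, 11, 12, 12, 12, 12, 11, 12, 11, 12, 11, 13, 28, 44, 42, 43, 44, 45, 45, 44, 44, 44, 44, 45, 45, 45, 45, 44, 44, 43, 43, 43, 40, 68, 142, 158, 156, 155, 155, 155, 156, 156, 155, 154, 155, 155, 155, 155, 155, 156, 156, 156, 156, 158]
```

Numerically the lean is unchanged (top still at +3.5..+19.6 mm), so the key stands on a plunger that is not quite down and tips off-centre. The earlier press carried a 10 N sideways force that kept the lean. I'll press over the tongue while dragging the top back towards the robot.

jog_arm:
  steps:
    - [[1,0.035,0,0.01,0],[1,0.0385,0,0.02,0],[1,0,0,0.03,0],[1,0,0,0.014,0],[1,0,0,0,0],[1,0,0,0.003,0],[1,0,0,0.002,0],[1,0,0,0,0]]

```text
time: 26.22
eef_pos: [0.5868, 0.1277, 0.1331]
ee_rot: [3.096, 0.533, 0.002]
wrist_force: [0.1, -0.6, 0.4]
width: -0.0
```

```bash
python3 -c "
from h import *
rel()"
```

```text
tool rel slot mm [ -1.6   0.2 -53.1] [0.58678366 0.12770734 0.1330724 ] [ 0.1 -0.6  0.4] 26.225
```

jog_arm:
  steps:
    - [[1,0,0,0.001,0],[1,-0.0005,0,0.001,0],[1,0,0,0,0]]

```text
time: 26.6
eef_pos: [0.5871, 0.1277, 0.1322]
ee_rot: [3.096, 0.534, 0.004]
wrist_force: [-1.3, 0.4, 7.6]
width: -0.0001
```

jog_arm:
  steps:
    - [[1,-0.001,0,0.0003,0],[1,-0.001,0,0.0003,0],[1,-0.001,0,0.0003,0],[1,-0.001,0,0.0003,0],[1,0,0,0,0]]

```text
time: 27.22
eef_pos: [0.5845, 0.1264, 0.1319]
ee_rot: [3.095, 0.533, 0.009]
wrist_force: [0.1, 0.4, 8.7]
width: -0.0001
```

jog_arm:
  steps:
    - [[1,-0.001,0,0.0006,0],[1,-0.001,0,0.0006,0],[1,-0.0005,0,0.0006,0],[1,0,0,0,0]]

```text
time: 27.72
eef_pos: [0.5833, 0.1258, 0.1316]
ee_rot: [3.095, 0.533, 0.013]
wrist_force: [0.6, 1.3, 14.5]
width: 0.0001
```

jog_arm:
  steps:
    - [[1,-0.0006,0,0.001,0],[1,-0.0006,0,0.001,0],[1,0,0,0,0]]

```text
time: 28.1
eef_pos: [0.5834, 0.1258, 0.1314]
ee_rot: [3.095, 0.534, 0.018]
wrist_force: [-1.1, 2.1, 22.5]
width: 0.0
```

jog_arm:
  steps:
    - [[1,0,0,-0.006,0],[1,0,0,-0.04,0],[1,-0.03,0,-0.035,0],[1,-0.04,0,0,0],[1,0,0,0,0],[1,0,0,0,0]]

```text
time: 28.85
eef_pos: [0.5132, 0.1016, 0.2064]
ee_rot: [-3.096, -0.533, -0.001]
wrist_force: [0.5, -0.8, -0.4]
width: -0.0
```

```bash
python3 -c "
from h import *
lean('home3')"
```

```text
tool rel slot mm [ -79.6    0.2 -126.5] [0.51324175 0.10157955 0.20643987] [ 0.5 -0.8 -0.4] 28.85
top 2715 [0.0002 0.0082 0.0162] 0.15103845166546795
off 224 28
[150, 152, 153, 154, 154, 154, 154, 153, 153, 153, 153, 154, 154, 155, 155, 154, 154, 154, 154, 155, 155, 155, 155, 154, 154, 153, 154, 155, 156, 156, 141, 88, 73, 72, 62, 57, 58, 58, 58, 58, 58, 57, 54, 44, 55, 65, 71, 70, 70, 70, 70, 70, 70, 69, 70, 70, 70, 70, 70, 70, 70, 70, 70, 70, 70, 70, 70, 70, 70, 70, 70, 70, 70, 69, 64, 58, 44, 28, 29, 29, 30, 30, 29, 29, 34, 50, 47, 47, 59, 80, 80, 81, 83, 84, 84, 76, 30, 10, 12, 12, 12, 12, 12, 12, 12, 12, 12, 12, 11, 16, 33, 44, 42, 42, 43, 45, 45, 45, 45, 44, 44, 44, 44, 45, 45, 45, 44, 44, 44, 43, 42, 43, 44, 89, 163, 158, 156, 156, 156, 156, 156, 156, 155, 155, 155, 156, 156, 156, 156, 156]
```

```bash
python3 -c "
from h import *
a,b=sx(104.2,.1505),sx(112.3,.0805); print(a,b,np.degrees(np.arctan((a-b)/70)), 'flare inner',sx(116,.08),sx(123.5,.08))
print('far top',sx(72.5-28+28,.1505))
"
```

```text
0.5168626892326303 -1.3123831982839638 1.4969174500281959 flare inner -3.6893623928079395 -8.572988607267169
far top 15.50092871418004
```

View pics/home3.png

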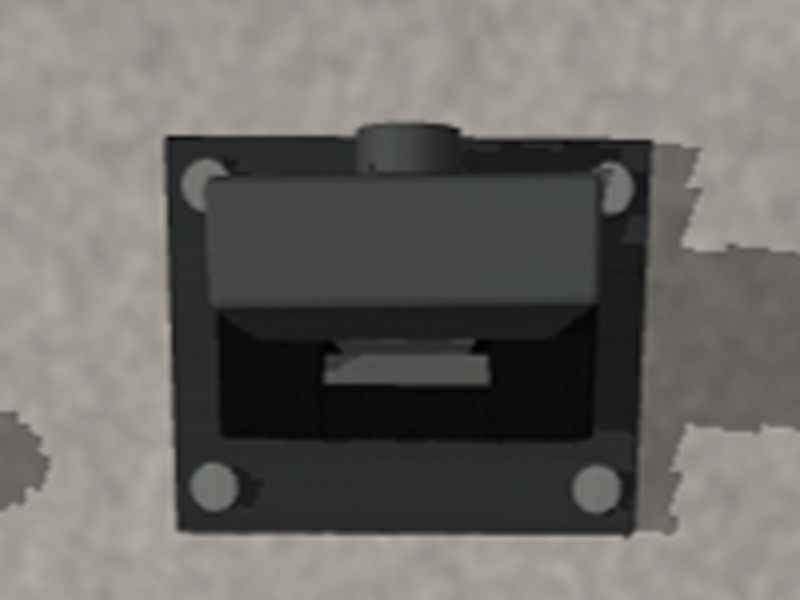

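The plate now stands nearly upright: near top edge at row 305, near bottom edge at row 338, lean about 1.5° with ±0.5° uncertainty. One more press with a drag should finish it. That was my 12th picture, so the remaining checks are numeric.

jog_arm:
  steps:
    - [[1,0.035,0,0.01,0],[1,0.0405,0,0.02,0],[1,0,0,0.03,0],[1,0,0,0.012,0],[1,0,0,0,0],[1,0,0,0.0015,0],[1,0,0,0.001,0],[1,0,0,0,0]]

```text
time: 29.9
eef_pos: [0.584, 0.1268, 0.1321]
ee_rot: [3.096, 0.533, 0.001]
wrist_force: [-0.2, -0.5, -0.1]
width: -0.0001
```

jog_arm:
  steps:
    - [[1,-0.001,0,0.0006,0],[1,-0.001,0,0.0006,0],[1,-0.001,0,0.0006,0],[1,-0.001,0,0.0005,0],[1,-0.0005,0,0.0005,0],[1,0,0,0,0]]

```text
time: 30.65
eef_pos: [0.5817, 0.1255, 0.1315]
ee_rot: [3.096, 0.533, 0.008]
wrist_force: [-0.7, 0.2, 8.7]
width: -0.0002
```

jog_arm:
  steps:
    - [[1,-0.0006,0,0.001,0],[1,-0.0006,0,0.001,0],[1,-0.0003,0,0.0005,0],[1,0,0,0,0]]

```text
time: 31.15
eef_pos: [0.5818, 0.1255, 0.1313]
ee_rot: [3.095, 0.534, 0.014]
wrist_force: [-0.7, 2.5, 19.4]
width: 0.0003
```

jog_arm:
  steps:
    - [[1,-0.001,0,0.0008,0],[1,-0.001,0,0.0004,0],[1,0,0,0,0]]

```text
time: 31.52
eef_pos: [0.581, 0.1251, 0.1312]
ee_rot: [3.096, 0.534, 0.018]
wrist_force: [-0.5, 2.6, 22.9]
width: -0.0
```

jog_arm:
  steps:
    - [[1,0,0,-0.007,0],[1,0,0,-0.04,0],[1,-0.03,0,-0.035,0],[1,-0.045,0,0,0],[1,0,0,0,0],[1,0,0,0,0]]

```text
time: 32.28
eef_pos: [0.506, 0.099, 0.2074]
ee_rot: [3.096, 0.533, 0.0]
wrist_force: [-0.5, 0.4, -0.6]
width: 0.0003
```

```bash
python3 -c "
from h import *
lean('home4')
g=cv2.cvtColor(load('wrist')['im'],cv2.COLOR_BGR2GRAY)
B=ray('top',[((82/6+175),(355/6+205))],.092)[0]; p,R,s=tool(); print(B,((B-p)@R).round(4))
"
```

```text
tool rel slot mm [ -87.3    0.2 -127.4] [0.50603909 0.09903142 0.20735072] [-0.5  0.4 -0.6] 32.275
top 2764 [-0.0017  0.0062  0.0141] 0.15087491376598916
off 224 15
[147, 148, 149, 151, 152, 154, 155, 155, 155, 154, 153, 153, 154, 154, 154, 155, 155, 155, 155, 154, 154, 155, 155, 155, 155, 155, 154, 154, 154, 154, 156, 155, 137, 89, 74, 74, 72, 58, 58, 58, 58, 58, 58, 55, 46, 56, 65, 71, 71, 71, 70, 70, 70, 70, 70, 70, 70, 70, 70, 70, 70, 70, 70, 70, 70, 70, 70, 70, 70, 70, 70, 70, 70, 70, 70, 67, 60, 50, 29, 28, 29, 29, 29, 29, 29, 28, 34, 50, 46, 53, 80, 81, 81, 82, 84, 84, 78, 40, 9, 12, 12, 13, 12, 12, 12, 12, 12, 12, 12, 12, 12, 11, 12, 22, 42, 43, 43, 43, 44, 45, 45, 45, 45, 44, 44, 44, 45, 45, 45, 45, 45, 45, 44, 43, 43, 43, 47, 94, 163, 158, 157, 156, 156, 156, 157, 157, 156, 156, 156, 156]
[0.48948467 0.3261333  0.092     ] [ 0.06   -0.2196  0.1153]
```

```bash
python3 -c "
from h import *
a,b=sx(15+77.2,.1505),sx(15+86.3,.0805); print(a,b,np.degrees(np.arctan((a-b)/70)), 'flare',sx(15+89.7,.08),sx(15+97,.08),'block edge',sx(15+113.3,.08))
"
```

```text
-1.3491885091572609 -1.9175308707256635 0.4651843303179508 flare -4.063994376976922 -8.762828641280137 block edge -19.415241543693295
```

The key is upright (lean about 0.5°), with its top 70.1 mm above the switch top: home and free. Next is the grey isolator.

jog_arm:
  steps:
    - [[1,0,0,0,3.7],[1,0.002,-0.04,0,0],[1,0.002,-0.05,0,0],[1,0.003,-0.05,0,0],[1,0.003,-0.05,0,0],[1,0.002,-0.033,0,0],[1,0,0,0,0],[1,0,0,0,0]]

```text
time: 33.33
eef_pos: [0.4567, 0.3166, 0.2068]
ee_rot: [3.111, 0.434, -0.001]
wrist_force: [-0.3, -0.7, -0.6]
width: -0.0001
```

```bash
python3 - <<'E'
from h import *
im,d=grab('wrist'); w=cloud('wrist'); p,R,s=tool(); q=(w-p)@R; print(p,s['ee_rot'])
m=(w[...,2]>.07)&(w[...,2]<.12)&(q[...,0]>-.03)&(q[...,0]<.15)&(np.abs(q[...,1])<.07)
print('ball tool',np.percentile(q[m],[1,50,99],axis=0).round(4),np.percentile(w[m][:,2],[1,50,99]),m.sum())
b=(w[...,2]>.02)&(w[...,2]<.03)&(q[...,0]>-.03)&(q[...,0]<.2)&(np.abs(q[...,1])<.1)
print('box',cv2.minAreaRect((q[b][:,:2]*1000).astype(np.float32)),im[b].mean(0))
E
```

```text
[0.45686909 0.31622972 0.20698075] [ 3.11118157e+00  4.32330217e-01 -8.96007734e-04]
ball tool [[ 0.0243 -0.0131  0.1   ]
 [ 0.0378 -0.0011  0.1046]
 [ 0.0523  0.0108  0.136 ]] [0.07091208 0.1023424  0.10697054] 1295
box ((65.80384063720703, -38.46931076049805), (123.10347747802734, 191.25559997558594), 89.96907043457031) [79.34201204 91.04427914 94.17357421]
```

jog_arm:
  steps:
    - [[1,0,0,0.04,0],[1,0,0,0.045,0],[1,0,0,0.04,0],[1,0,0,0.017,0],[1,0,0,0,0],[1,0.01,-0.001,0,0],[1,0.01,0,0,0],[1,0.01,0,0,0]]

```text
time: 34.38
eef_pos: [0.4864, 0.3266, 0.0666]
ee_rot: [-3.111, -0.433, -0.003]
wrist_force: [-1.3, -0.4, 1.1]
width: 0.0
```

jog_arm:
  steps:
    - [[1,0.01,0,0,0],[1,0.01,0,0,0],[1,0.01,0,0,0],[1,0.01,0,0,0],[1,0.008,0,0,0],[1,0,0,0,0]]

```text
time: 35.12
eef_pos: [0.5319, 0.3392, 0.0653]
ee_rot: [3.112, 0.433, 0.001]
wrist_force: [0.0, -0.8, -0.6]
width: -0.0001
```

jog_arm:
  steps:
    - [[1,0.004,0,0,0],[1,0.003,0,0,0],[1,0.002,0,0,0],[1,0,0,0,0]]

```text
time: 35.62
eef_pos: [0.5399, 0.3416, 0.0654]
ee_rot: [3.112, 0.433, 0.0]
wrist_force: [-0.6, 0.9, -0.9]
width: 0.0003
```

jog_arm:
  steps:
    - [[1,0.002,0,0,0],[1,0.002,0,0,0],[1,0,0,0,0]]

```text
time: 36.0
eef_pos: [0.541, 0.342, 0.0651]
ee_rot: [3.11, 0.434, -0.01]
wrist_force: [-9.6, -4.2, 6.1]
width: -0.0002
```

Now against the end stop (about 10 N). I'll back off, rise, and check the lever and the key.

jog_arm:
  steps:
    - [[1,-0.015,0,0,0],[1,-0.03,0,0,0],[1,-0.03,0,-0.03,0],[1,0,0,-0.05,0],[1,0,0,-0.06,0],[1,0,0,0,0],[1,0,0,0,0]]

```text
time: 36.88
eef_pos: [0.4717, 0.3222, 0.2056]
ee_rot: [-3.111, -0.433, -0.002]
wrist_force: [-1.0, -0.5, -0.2]
width: 0.0002
```

```bash
python3 - <<'E'
from h import *
im,d=grab('wrist'); w=cloud('wrist'); p,R,s=tool(); q=(w-p)@R; print(p,s['time'])
m=(w[...,2]>.08)&(w[...,2]<.12)&(q[...,0]>0)&(q[...,0]<.2)&(np.abs(q[...,1])<.07)
c=np.median(w[m],axis=0); print('ball',c,np.percentile(w[m][:,2],99)); 
yaw=np.arctan2(R[1,0],R[0,0]); u=np.array([np.cos(yaw),np.sin(yaw)])
print('own x of ball from box centre',(c[:2]-[.5245,.3363])@u, 'displacement from start', (c[:2]-[.4934,.3269])@u)
g,_=grab('top'); w=cloud('top'); S=np.array([.5883,.1284])
k=(np.hypot(w[...,0]-S[0],w[...,1]-S[1])<.05)&(w[...,2]>.12)&(w[...,2]<.17); print('key top (top cam)',np.median(w[k],axis=0),k.sum())
a=cv2.imread('pics/top0.png'); df=cv2.absdiff(a,g).max(2)>40
n,l,st,ce=cv2.connectedComponentsWithStats(cv2.dilate(df.astype(np.uint8),np.ones((3,3))))
print([(st[i].tolist(),ce[i].round().tolist()) for i in range(1,n) if st[i][4]>30])
E
```

```text
[0.47100022 0.32189098 0.20435737] 36.925
ball [0.56207847 0.35120957 0.10244236] 0.10664992865840563
own x of ball from box centre 0.040221823728229716 displacement from start 0.07270672760817604
key top (top cam) [0.59116594 0.12942974 0.14744312] 166
[([97, 216, 154, 264, 20343], [172.0, 359.0]), ([254, 216, 20, 11, 129], [264.0, 222.0]), ([335, 230, 27, 44, 882], [348.0, 255.0]), ([627, 230, 13, 18, 200], [633.0, 239.0]), ([211, 247, 33, 10, 190], [230.0, 251.0]), ([482, 253, 13, 15, 136], [488.0, 260.0]), ([565, 255, 19, 13, 167], [576.0, 260.0]), ([191, 256, 8, 8, 56], [195.0, 260.0]), ([394, 259, 120, 118, 6609], [445.0, 318.0]), ([257, 334, 383, 146, 33202], [438.0, 409.0]), ([599, 416, 11, 7, 56], [604.0, 419.0]), ([258, 470, 33, 10, 210], [275.0, 476.0])]
```

```bash
python3 -c "
from workcell import manip
print(manip.close_job())"
```

```text
the job is handed in; nothing more can be done
None
```

The job is done and handed in at about 37 s of the 64 s. The key was tipped up and left leaning on the rail, then carried over and pressed into the switch. I let go of it before throwing the grey isolator's lever to its stop.

Last checks before hand-in:
- **Key:** its lean was about 0.5° by the wrist camera (uncertainty about 0.5°). Its top was 70.1 mm above the switch top (plate length 70 mm), and it did not move further at about 20 N of pressing. The plunger itself can't be seen; I infer that it is down from these numbers.
- **Lever:** the ball is 40 mm past the box centre on the far side, where 38 mm was expected, and I felt the stop at about 10 N.
- **Rest of the bench:** I only compared top-camera images from before and after. The changes I found were the key, switch, lever, arm and shadows. One small patch beside the mug I took to be the arm's shadow.

Disagreements along the way:
- **Fingertips:** they stand about 20 mm above the reported TCP, not 17 mm below it. The first grasp closed over the key without touching it, and I worked from measured heights after that.
- **First insertion:** it left the key leaning about 3° with the plunger apparently not fully down. A nudge from the far side did not move it. I then pressed twice on its top, dragging it back towards the robot, until it stood straight.

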